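Level the knife rest of a belt sharpener and hold its tension lever down

TASK

The belt sharpener is about to get a new belt, which passes freely through the slot of the knife rest only when the rest is level. First turn the black knob of the tilt screw until the drooping aluminium rest sits level; then press the sprung tension lever down by its red thumb pad, past the click of its brass pawl and on to the end of its travel, and keep pressing: finish while still holding the lever right down, so that the pawl carries no load while I slip the belt on. Leave the other things on the worktop alone.

Things in the scene. Friction and masses are not known exactly. Their poses are not given: they have to be found in the camera images.
- sharpener: Grey bench belt sharpener without belt, fixed, 300 mm wide (y), 183 mm high. Origin on the worktop under the front of its upright frame plate; x away from the robot, y left, z up; yaw up to 0.3 rad. In mm here: plate y -50..68, top z 178; wheels on it out to x -50; knife rest x -71..15, y 64..152, top z 105; knob in front of the rest; tension lever on the right.
- rest (a joint): Tilt of the knife rest, a ribbed aluminium plate 86 x 88 x 8 mm with a belt slot, hinged under its middle along the sharpener's x. rad; 0 = level, negative = outer (left, +y) edge hangs down. Starts at -0.17 to -0.08. It follows the tilt knob, 0.08 rad per rad of knob, and stays where it is put.
- rest_top (a point): Centre of the top face of the knife rest's broad part, 14 mm to the left of the hinge and 23 mm above it; z of this frame is normal to the plate, x lies along the hinge (as the sharpener's x).
- tilt_knob (a joint): Angle of the tilt knob. rad; positive = turned clockwise seen from above, which raises the outer edge of the rest; 0 = rest level; starts at -2.1 to -1.0, can turn to +-2.6. Friction about 0.06 N m.
- knob_grip (a point): Grip point on the vertical axis of the tilt knob: round fluted black knob 36 mm in diameter (39 over the flutes), 24 mm high. The point is 115 mm above the worktop, 6 mm below the knob's top. A steel bracket under the knob tops out at 91 mm, so fingertips may go down to about 93 mm. Room all round for open fingers; the rest's edge is 54 mm behind the axis.
- pad_top (a point): Centre of the pad's top face, where to press: 116 mm out from the lever's hinge along the lever, 14.5 mm above its middle line. About 180 mm above the worktop at first, 118 mm at the stop; it swings 17 mm outward (to the sharpener's -y) on the way. The idler wheel (radius 16 mm) begins 15 mm inward of the pad.
- pawl (a joint): Small brass pawl above the lever's hub, sprung down. rad; 0 = down; it lifts to about 0.12 while the tooth passes under it and drops back to 0 with the click.
- knife: Bystander: chef's knife with dark wooden handle, 310 mm long, flat on the worktop at the right front. Origin where handle and blade meet, x along the blade.
- tumbler: Bystander: clear glass tumbler, 81 mm wide, 92 mm high, at the left front. Origin: centre of its underside.
- tea_light: Bystander: tea light, 38 mm wide, 15 mm high, near the front edge. Origin: centre of its underside.
- matchbox: Bystander: matchbox, 36 x 53 x 15 mm, near the front edge. Origin: centre of its underside.
- lever_swing (a joint): Swing of the tension lever. rad; 0 = free, raised 0.42 rad above level; grows as the pad is pressed down; hard stop at 0.56. A spring resists: about 3 N at the pad at first, 8 to 10 N near the stop. The pawl drops with a click at about 0.40; let go after that, the lever springs back only to 0.36, where the pawl catches it.
- tension_lever: Steel tension lever on the right of the machine, with ratchet hub (one tooth), grey idler wheel and, at its outer end, the red ribbed thumb pad, 44 mm (along x) x 38 mm (along the lever) x 7 mm. Origin on its hinge, in the sharpener at x -7.5, y 0, z 120 mm; it turns about its x.

How it is judged:
By the outcome, as a careful person would: the job done as asked, in the order asked, and still so for the second after the job is handed in, while the arm keeps its last pose, push and grip.
It also fails if it takes over 51 s, if anything falls off the work surface, if the arm or the gripper's body presses on something with over 40 N, if the wrist force passes 120 N, or if a joint passes its speed limit or range.

ROBOT

A 6-joint arm with a two-finger parallel gripper is mounted at the origin on a cart in front of the work surface, level with it; the furniture and walls round the work are solid. World frame = base frame: x ahead of the robot, y to its left, z up, the work surface at z = 0. Lengths are in m, angles in rad, forces in N, time in s.
With the tool pointing down it reaches from about 0.325 to 0.875 m from the base axis. Payload 4.4 kg.
Tool frame: the origin (TCP) lies midway between the tips of the shut fingers; the grasp point (between the pads) lies 19 mm behind it; z points along the fingers, y is the line along which they close (so a half turn about z gives the same grasp; the last joint's range is limited). The gripper opens to 85 mm and grips with 20 to 120 N. Pads are 22 mm wide; open, the fingers measure 114 mm over their backs; the gripper's body (76 mm by 85 mm) begins 54 mm behind the grasp point. The pads swing forward as they close: fully open they stand 13 mm farther back than shut.
Start: joints at [1.107, 0.207, 1.542, -0, 1.393, -0.15], TCP at [0.177, 0.547, 0.231] pointing down, gripper open.
Joint ranges: [-2.73, 2.73], [-0.86, 2.22], [0.23, 2.46], [-1.11, 4.25], [0.08, 2.63], [-2.82, 2.82]. Speed limits (rad/s): [2.79, 2.79, 3.14, 3.14, 3.14, 3.14].

INTERFACE

Orientations are given as a unit quaternion [w, x, y, z].
In Python, from cell import robot gives the robot as it stands.
- The arm moves only by the tool drive_tool, never from a script. Its argument "targets" is a list of rows, each a list of 3 entries, a list of its own where there are three numbers: the shift along the world's x, y, z scaled (see below), then the turn, a rotation vector about the world's x, y, z scaled (see below), then the opening, from 0 (shut) to 1 (fully open). A call has 1 to 5 rows; each row shifts and turns the commanded pose from where the row before left it; what a row does not reach is not made up. The controller multiplies each number of a shift by 0.05 m and each number of a turn by 90 degrees. A row lasts 1/10 s, in which the tool goes at most 50 mm and 8.59 degrees, less where a joint would pass 70% of its speed; a pose out of reach is approached as far as the arm can. A call with a number of a shift or a turn outside -1 to 1 is refused whole. A call with a gripper value outside its range is refused whole. The fingers move at their own pace and stop on an object; the grip force is fixed at half the most. Time passes only in rows, so rows that do not move let the fingers close. It gives the time, the measured TCP pose, the force, the opening and the grip force at its end, in the units of the state.
- robot.get_state(): the state, without advancing time (a new reading comes with each control period).
- robot.capture(name): name is "scene" or "top"; returns the picture (420x560x3 uint8, red, green, blue); there is no depth.
- robot.get_calibration(name): a dict with "fovy" (degrees; the focal length in pixels is half the picture's height over the tangent of half this angle, whatever the lens; pixels are square), "cx", "cy" (the principal point, pixels), "distortion" ([k1, k2, p1, p2, k3] as OpenCV has them; the pictures are not rectified), "position" and "attitude" of the camera in the world. Camera axes: x right, y up, looking along -z (the intrinsics and any distortion apply to the point x, -y, -z); pixel columns grow to the right and rows downward; lengths in m; the calibration is good to about 2 mm. A picture is of the moment at which its call begins. get_calibration takes no time and is no camera call.
- robot.sign_off(): hands the job in; it is judged then, once.
The state is a dict: "t": time; "qpos": joint angles; "joint_velocities": joint speeds; "tau": joint torques, N m; "tcp_pos": TCP position; "tcp_rot": TCP orientation; "ft_force": force on the tool from outside, world axes, zero at the start; "ft_torque": the same for the moment, N m; "width": opening from 0.0 (shut) to 1.0 (fully open); "gripper_force": force on a finger pad.
Only numpy, scipy, OpenCV 4.12 (cv2) and the standard library are available. Lean on these libraries where they do the work, as an engineer would, in place of code of your own. Each camera call takes 0.05 s, during which the arm holds its last target. There are 200 camera calls.

## Working session

There is one attempt and no reset: what is moved stays moved. The work goes in short steps, Python scripts to look and compute and a tool call to move; the robot and the scene stay as the last step left them, time stands still between calls to the robot, and variables do not carry over. Pictures are saved under pics/ and viewed, at most 10 in all, crops included, and the job is handed in when it is done.

Besides the shell and the picture viewer there is one more tool, called after "Request:" in YAML: its name, and indented under it one key for each argument. drive_tool: Moves the arm, as the interface text tells. Shifts and turns lie within -1 to 1; 1 stands for 0.05 m of shift or 90 degrees of turn. Its arguments: {"type":"object","properties":{"targets":{"type":"array","items":{"type":"array"}}},"required":["targets"]}

```bash
mkdir -p pics; ls; python3 - <<'E'
from cell import robot
import cv2
for n in("scene","top"):
    im=robot.capture(n); cv2.imwrite(f"pics/{n}0.png",im[:,:,::-1]); print(n,robot.get_calibration(n))
print(robot.get_state())
E
```

```text
pics
scene {'fovy': 47.462650323843675, 'cx': 280.4569972569676, 'cy': 205.71495790902847, 'distortion': array([-0.05586995,  0.        ,  0.        ,  0.        ,  0.        ]), 'position': array([-0.54984191, -0.85026359,  0.80770686]), 'attitude': array([ 0.77473558,  0.48227985, -0.22759273, -0.33969467])}
top {'fovy': 47.148400670883525, 'cx': 281.9920646864114, 'cy': 209.06176567424694, 'distortion': array([0.02268366, 0.        , 0.        , 0.        , 0.        ]), 'position': array([-0.18173833, -0.03458401,  1.2679545 ]), 'attitude': array([ 0.72136585,  0.20233413, -0.18410669, -0.63623654])}
{'t': 0.1, 'qpos': array([ 1.10750595e+00,  2.07389092e-01,  1.54281940e+00, -3.74500870e-06,
        1.39350832e+00, -1.50462746e-01]), 'joint_velocities': array([ 0.00037873, -0.00099036, -0.00379738, -0.00149932,  0.00051601,
        0.00264552]), 'tau': array([-1.82657583e-03, -3.84097910e+01, -2.92545426e+01, -3.79355251e-04,
        4.97402565e-03,  6.20219311e-06]), 'tcp_pos': array([0.17663605, 0.5464721 , 0.23020711]), 'tcp_rot': array([-3.19078411e-04,  1.55776395e-01,  9.87791773e-01, -1.01301575e-03]), 'ft_force': array([-0.02242164, -0.63342149, -0.07198881]), 'ft_torque': array([ 0.02142444, -0.00337809,  0.01400886]), 'gripper_force': 0.0, 'width': 1.0014306445306487}
```

View pics/scene0.png

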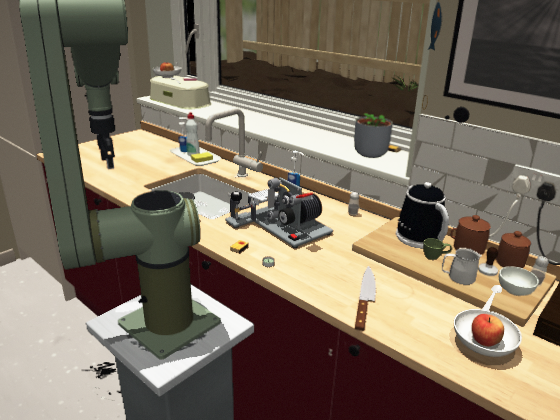

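View pics/top0.png

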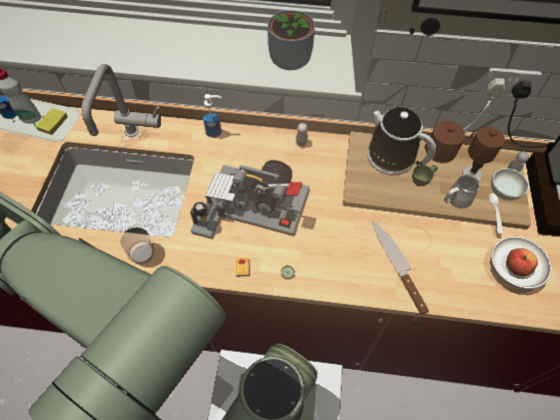

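The sharpener sits at about (280,212) in scene and (255,198) in top. In top the knob is near (200,208) and the red pad near (293,188). I'll enlarge both.

```bash
python3 - <<'E'
import cv2
a=cv2.imread("pics/scene0.png")[170:250,220:340]; b=cv2.imread("pics/top0.png")[150:246,182:322]
cv2.imwrite("pics/sc.png",cv2.resize(a,None,fx=6,fy=6,interpolation=cv2.INTER_CUBIC))
cv2.imwrite("pics/tc.png",cv2.resize(b,None,fx=5.5,fy=5.5,interpolation=cv2.INTER_CUBIC))
E
```

```text
(no output)
```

View pics/sc.png

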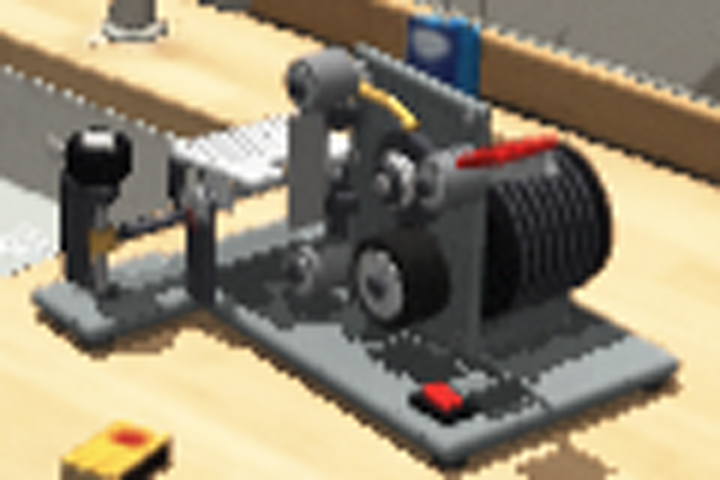

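View pics/tc.png

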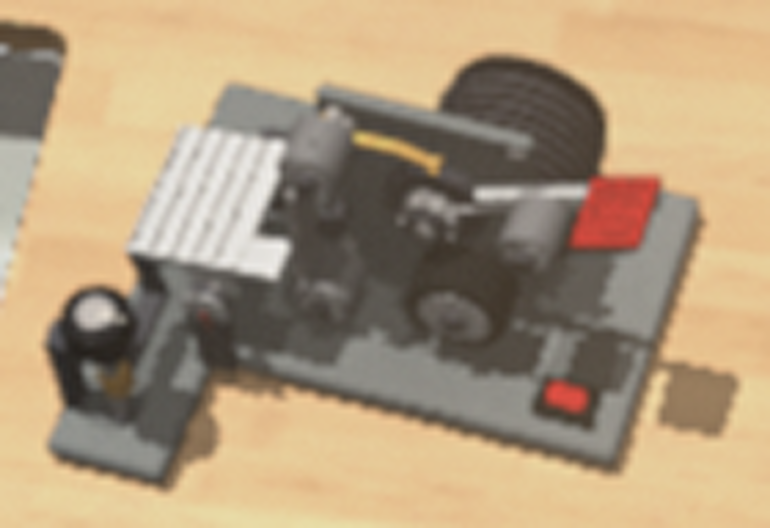

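Knob silhouette centre: top crop (98,325), scene crop (98,158). Pad centre: top crop (616,212), scene crop (507,152). The rest needs a closer look so I can read its tilt.

```bash
cat > h.py <<'E'
import numpy as np, cv2
from scipy.spatial.transform import Rotation as R
from scipy.optimize import least_squares
from cell import robot
def cam(n):
    c=robot.get_calibration(n); q=np.array(c["attitude"]); Rc=R.from_quat(q[[1,2,3,0]]).as_matrix()@np.diag([1,-1,-1.])
    f=210/np.tan(np.radians(c["fovy"])/2); K=np.array([[f,0,c["cx"]],[0,f,c["cy"]],[0,0,1]])
    return K,np.array(c["distortion"]),Rc,np.array(c["position"])
C={n:cam(n) for n in("scene","top")}
def proj(n,P):
    K,d,Rc,p=C[n]; r=cv2.Rodrigues(Rc.T)[0]
    return cv2.projectPoints(np.atleast_2d(P).astype(float),r,-Rc.T@p,K,d)[0][:,0]
def tri(us,ut):
    r=least_squares(lambda X:np.r_[proj("scene",X)[0]-us,proj("top",X)[0]-ut],[.45,.1,.1]); return r.x,r.fun
def uncrop(u,s,o): return (np.array(u)+.5)/s-.5+np.array(o)
E
python3 - <<'E'
from h import *
S=lambda u:uncrop(u,6,(220,170)); T=lambda u:uncrop(u,5.5,(182,150))
for k,a,b in[("knob",(98,158),(98,325)),("pad",(507,152),(616,212)),("plateL",(357,45),(318,93)),("plateR",(488,108),(530,150)),("restLF",(172,150),(130,248))]:
    print(k,*tri(S(a),T(b)))
ims=[robot.capture("scene") for _ in range(2)],[robot.capture("top") for _ in range(2)]
a=ims[0][0][186:210,244:284]; b=ims[1][0][168:206,202:242]
print(np.abs(ims[0][0].astype(int)-ims[0][1]).mean())
A=cv2.resize(a,None,fx=14,fy=14,interpolation=cv2.INTER_CUBIC);B=cv2.resize(b,None,fx=14,fy=14,interpolation=cv2.INTER_CUBIC)
A=cv2.resize(a,None,fx=10,fy=10,interpolation=cv2.INTER_CUBIC);B=cv2.resize(b,None,fx=10,fy=10,interpolation=cv2.INTER_CUBIC)
A=cv2.copyMakeBorder(A,0,B.shape[0]-A.shape[0],0,0,cv2.BORDER_CONSTANT)
cv2.imwrite("pics/r.png",np.hstack([A,B])[:,:,::-1])
E
```

```text
knob [0.50272896 0.27592506 0.10848628] [ 0.09510988 -0.0374994  -0.05151612  0.06328055]
pad [0.56007371 0.01631433 0.1768673 ] [ 0.13648502 -0.06763099 -0.08410975  0.09829125]
plateL [0.61489689 0.17546174 0.17648092] [-0.21586345  0.10160588  0.12402828 -0.14662597]
plateR [0.59510739 0.06241462 0.17611872] [-0.79031307  0.39090957  0.47874731 -0.55963452]
restLF [0.55948795 0.27238962 0.09637696] [-0.07970923  0.03292659  0.04398468 -0.05351337]
1.1365532879818594
```

View pics/r.png

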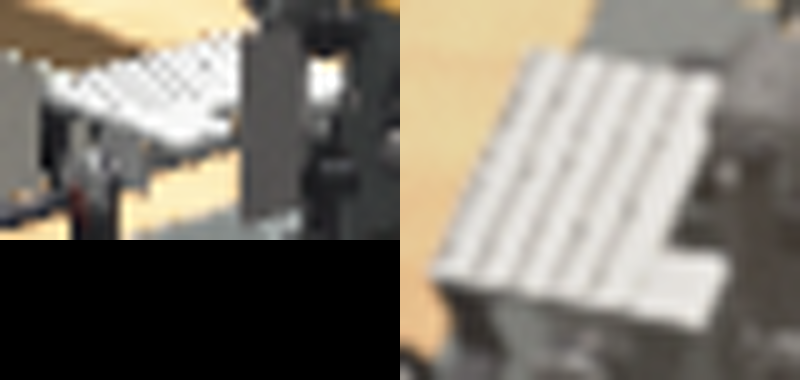

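The rest's front edge runs (45,75)→(183,140) in the left (scene) crop and (32,272)→(305,325) in the right (top) crop. The top crop also shows the back-left corner at (128,48). I'll fit the model to these.

```bash
cat >> h.py <<'E'
def M(p,X,tilt=None):
    X=np.atleast_2d(X).astype(float).copy()
    if tilt is not None:
        h=np.array([0,108,82.]); X=(X-h)@R.from_euler("x",tilt).as_matrix().T+h
    return X@R.from_euler("z",p[2]).as_matrix().T/1000+[p[0],p[1],0]
E
cat > fit.py <<'E'
from h import *
S=lambda u:uncrop(u,6,(220,170)); T=lambda u:uncrop(u,5.5,(182,150))
S2=lambda u:uncrop(u,10,(244,186)); T2=lambda u:uncrop(u,10,(202,168))
pl=[("scene",S((357,45)),(0,68,178)),("scene",S((488,108)),(0,-50,178)),("top",T((318,93)),(0,68,178)),("top",T((530,152)),(0,-50,178))]
L=np.array([0,-116*np.cos(.42)+0,120+116*np.sin(.42)])+14.5*np.array([0,np.sin(.42),np.cos(.42)])
print("pad model",L)
pl+=[("scene",S((507,152)),(-7.5,*L[1:])),("top",T((616,212)),(-7.5,*L[1:]))]
def run(rest,fix=None):
    def f(q):
        r=[]
        for g,t in((pl,None),(rest,q[3])):
            for n,u,X in g: r.append(proj(n,M(q,X,t))[0]-u-(q[4:6] if n=="scene" else q[6:8]))
        return np.r_[np.concatenate(r),q[4:]/1.0]
    r=least_squares(f,[.6,.11,-.17,-.1,0,0,0,0],loss="soft_l1"); return r.x,f(r.x)
if __name__=="__main__":
    rest=[("scene",S2((45,76)),(-71,152,105)),("scene",S2((183,140)),(-71,64,105)),("top",T2((32,272)),(-71,152,105)),("top",T2((305,327)),(-71,64,105)),("top",T2((128,48)),(15,152,105))]
    x,res=run(rest); print(x.round(4)); print(res[:-4].reshape(-1,2).round(2))
    k,_=tri(S((98,158)),T((98,325))); print((R.from_euler("z",-x[2]).as_matrix()@(k-[x[0],x[1],0])*1e3).round(1))
    print(M(x,[-7.5,*L[1:]]))
E
python3 fit.py
```

```text
pad model [   0.         -100.00579051  180.54000219]
[ 0.5968  0.1094 -0.2127 -0.1231 -0.4718 -0.0243  0.2784 -0.3288]
[[-0.54 -0.03]
 [-1.56  0.8 ]
 [-0.57  0.89]
 [ 0.46  1.65]
 [ 3.02 -1.56]
 [ 1.11 -2.7 ]
 [ 0.11  0.43]
 [-0.17 -0.18]
 [-0.88 -0.65]
 [-0.62  0.29]
 [ 1.29 -0.8 ]]
[-127.1  142.9  108.5]
[[0.56840348 0.01327665 0.18054   ]]
```

```bash
python3 - <<'E'
from fit import *
a,ra=tri(S2((45,76)),T2((32,272)));b,rb=tri(S2((183,140)),T2((305,327)));print(a,b,ra.round(2),rb.round(2));d=a-b
print(np.linalg.norm(d),np.arcsin(d[2]/.088), np.arctan2(d[0],d[1]))
E
```

```text
pad model [   0.         -100.00579051  180.54000219]
[0.55589471 0.27161356 0.10284124] [0.54283394 0.18908105 0.10906662] [-0.44  0.18  0.24 -0.3 ] [-0.2   0.08  0.11 -0.14]
0.0837911356670921 -0.07080214369087572 0.15694851437599153
```

Request:
drive_tool:
  targets:
    - [[0.65,-0.54,0],[0,0,0.048],0.65]
    - [[0.65,-0.54,0],[0,0,0.048],0.65]
    - [[0.65,-0.54,0],[0,0,0.048],0.65]
    - [[0.65,-0.54,0],[0,0,0.048],0.65]
    - [[0.65,-0.54,0],[0,0,0.048],0.65]

```text
t: 0.8
tcp_pos: [0.3405, 0.4109, 0.2314]
tcp_rot: [0.0, -0.034, 0.999, 0.0]
ft_force: [0.1, 1.3, 0.0]
width: 0.653
gripper_force: 0.0
```

Request:
drive_tool:
  targets:
    - [[0.65,-0.54,0],[0,0,0.048],0.65]
    - [[0.65,-0.54,0],[0,0,0.048],0.65]
    - [[0.65,-0.54,0],[0,0,0.048],0.65]
    - [[0.65,-0.54,0],[0,0,0.048],0.65]
    - [[0.65,-0.54,0],[0,0,0.048],0.65]

```text
t: 1.3
tcp_pos: [0.5031, 0.2758, 0.2313]
tcp_rot: [0.0, -0.22, 0.975, 0.0]
ft_force: [-0.1, 0.4, -0.2]
width: 0.649
gripper_force: 0.0
```

Request:
drive_tool:
  targets:
    - [[0,0,0],[0,0,0],0.65]
    - [[0,0,0],[0,0,0],0.65]

```text
t: 1.5
tcp_pos: [0.5023, 0.2764, 0.231]
tcp_rot: [-0.0, -0.217, 0.976, 0.0]
ft_force: [0.2, 0.6, 0.2]
width: 0.647
gripper_force: 0.0
```

Request:
drive_tool:
  targets:
    - [[0,0,-0.6],[0,0,0],0.65]
    - [[0,0,-0.6],[0,0,0],0.65]
    - [[0,0,-0.6],[0,0,0],0.65]
    - [[0,0,-0.5],[0,0,0],0.65]
    - [[0,0,-0.34],[0,0,0],0.65]

```text
t: 2.0
tcp_pos: [0.4992, 0.278, 0.097]
tcp_rot: [-0.002, -0.22, 0.976, -0.0]
ft_force: [-0.4, -0.3, 0.3]
width: 0.652
gripper_force: 0.0
```

Request:
drive_tool:
  targets:
    - [[0,0,0],[0,0,0],0.3]
    - [[0,0,0],[0,0,0],0.3]
    - [[0,0,0],[0,0,0],0.3]
    - [[0,0,0],[0,0,0],0.3]
    - [[0,0,0],[0,0,0],0.3]

```text
t: 2.5
tcp_pos: [0.4995, 0.2755, 0.0977]
tcp_rot: [-0.003, -0.219, 0.976, -0.002]
ft_force: [-1.0, -4.5, -9.4]
width: 0.401
gripper_force: 60.7
```

Request:
drive_tool:
  targets:
    - [[0,0,0],[0,0,-0.076],0.3]
    - [[0,0,0],[0,0,-0.076],0.3]
    - [[0,0,0],[0,0,-0.076],0.3]
    - [[0,0,0],[0,0,-0.076],0.3]
    - [[0,0,0],[0,0,-0.076],0.3]

```text
t: 3.0
tcp_pos: [0.4994, 0.2769, 0.0977]
tcp_rot: [-0.002, 0.08, 0.997, -0.001]
ft_force: [-0.4, -0.8, -10.4]
width: 0.4
gripper_force: 60.7
```

Request:
drive_tool:
  targets:
    - [[0,0,0],[0,0,-0.076],0.3]
    - [[0,0,0],[0,0,-0.076],0.3]
    - [[0,0,0],[0,0,-0.076],0.3]
    - [[0,0,0],[0,0,-0.076],0.3]
    - [[0,0,0],[0,0,-0.076],0.3]

```text
t: 3.5
tcp_pos: [0.5001, 0.2782, 0.0977]
tcp_rot: [-0.001, 0.369, 0.929, 0.0]
ft_force: [2.7, 2.9, -13.2]
width: 0.397
gripper_force: 60.9
```

Request:
drive_tool:
  targets:
    - [[0,0,0],[0,0,0],0.3]
    - [[0,0,0],[0,0,0],0.3]

```text
t: 3.7
tcp_pos: [0.5001, 0.2782, 0.0977]
tcp_rot: [-0.002, 0.366, 0.931, 0.0]
ft_force: [0.9, 4.8, -17.8]
width: 0.403
gripper_force: 61.2
```

```bash
python3 - <<'E'
from h import *
for n in C: cv2.imwrite(f"pics/{n}1.png",robot.capture(n)[:,:,::-1])
a=cv2.resize(cv2.imread("pics/scene1.png")[165:250,220:320],None,fx=4,fy=4,interpolation=2);b=cv2.resize(cv2.imread("pics/top1.png")[155:240,192:292],None,fx=4,fy=4,interpolation=2)
cv2.imwrite("pics/c1.png",np.hstack([a,b]));s=robot.get_state();print(s["tcp_pos"],s["tcp_rot"],s["ft_force"],s["ft_torque"],s["qpos"])
E
```

```text
[0.50013269 0.27813929 0.09773728] [-1.71934463e-03  3.66400980e-01  9.30455457e-01  8.97076461e-05] [  0.65243809   5.43323595 -17.30705571] [ 1.22495614 -0.33190564  0.03088184] [ 0.35497887  0.34503489  1.66385     0.00267719  1.13515164 -0.46667292]
```

View pics/c1.png

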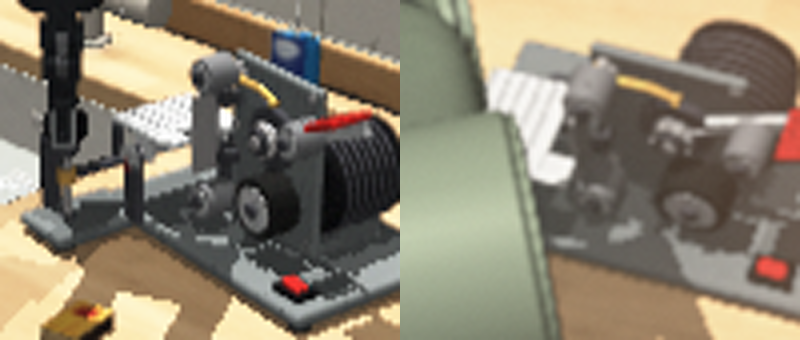

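In the scene view the fingers hold the knob and the rest is visible. The rest looks nearly level there, with its front edge at about (115,125)→(165,150) in the crop. The arm hides half of the top view. Next I'll take sub-pixel line directions: yaw from the long base edges, tilt from the rest's front edge.

```bash
cat >> h.py <<'E'
from scipy.ndimage import map_coordinates, gaussian_filter1d
def line(img,n,p,q,sign,hw=2.5,trim=.08):
    """sub-pixel edge near p-q; sign=+1: brighter on the left-hand (normal) side. returns undistorted plane normal, rms, endpoints"""
    g=img.astype(float).mean(2); p,q=np.array(p,float),np.array(q,float); d=q-p; L=np.hypot(*d); d/=L; nn=np.array([-d[1],d[0]])
    s=np.linspace(trim,1-trim,int(L*2))*L; o=np.arange(-hw,hw+.01,.1); P=p+s[:,None,None]*d+o[None,:,None]*nn
    V=map_coordinates(g,[P[...,1],P[...,0]],order=1); G=sign*np.gradient(gaussian_filter1d(V,6,axis=1),axis=1)
    W=np.clip(G,0,None)**4; off=(W*o).sum(1)/(W.sum(1)+1e-9); w=np.ones(len(s),bool)
    for _ in range(6):
        c=np.polyfit(s[w],off[w],1); r=off-np.polyval(c,s); w=abs(r)<max(.35,1.5*np.median(abs(r)))
    e=[p+t*d+np.polyval(c,t)*nn for t in(0,L)]
    K,D,Rc,_=C[n]; u=cv2.undistortPoints(np.array(e)[:,None],K,D)[:,0]; ra=[Rc@np.r_[x,1] for x in u]; N=np.cross(*ra)
    return N/np.linalg.norm(N),r[w].std(),w.mean(),np.array(e)
def horiz(N): d=np.cross(N,[0,0,1]); return d/np.linalg.norm(d)
E
cat > m.py <<'E'
from fit import *
I={n:cv2.imread(f"pics/{n}0.png") for n in C}; 
for k,n,a,b,s,f in[("front","top",(235,372),(605,467),-1,T),("right","top",(697,210),(622,462),1,T),("front","scene",(225,310),(440,462),-1,S),("right","scene",(455,462),(675,378),-1,S),
  ("plate","top",(322,90),(528,146),1,T),("plate","scene",(365,45),(488,106),1,S),("restL","top",(180,130),(132,245),1,T),]:
    for sg in(1,-1):
        N,r,w,e=line(I[n],n,f(a),f(b),sg); d=horiz(N)
        y=np.degrees(np.arctan2(d[1],d[0])) if k in("right","restL") else np.degrees(np.arctan2(-d[0],d[1]))
        print(k,n,sg,"yaw",round((y+90)%180-90,2),r.round(2),w.round(2),e.round(1).tolist())
E
python3 m.py
```

```text
pad model [   0.         -100.00579051  180.54000219]
front top 1 yaw -9.81 0.13 0.94 [[224.3, 217.3], [291.4, 235.4]]
front top -1 yaw -9.36 0.06 1.0 [[224.8, 215.4], [292.0, 232.9]]
right top 1 yaw -9.34 0.08 1.0 [[307.4, 187.5], [292.8, 233.0]]
right top -1 yaw -9.64 0.1 1.0 [[309.9, 188.2], [295.1, 233.7]]
front scene 1 yaw -11.71 0.06 0.86 [[255.9, 222.9], [292.0, 247.9]]
front scene -1 yaw -10.05 0.07 1.0 [[257.0, 221.4], [293.9, 245.1]]
right scene 1 yaw -10.48 0.09 0.99 [[296.0, 248.1], [332.6, 234.0]]
right scene -1 yaw -10.47 0.07 1.0 [[294.8, 245.0], [331.5, 231.1]]
plate top 1 yaw -6.21 0.21 0.62 [[240.0, 166.6], [278.2, 174.1]]
plate top -1 yaw -12.26 0.14 0.94 [[240.1, 166.2], [277.3, 177.1]]
plate scene 1 yaw -10.39 0.09 1.0 [[280.6, 176.7], [301.0, 187.0]]
plate scene -1 yaw -9.9 0.05 1.0 [[279.8, 178.4], [300.2, 188.7]]
restL top 1 yaw -9.78 0.18 0.73 [[213.7, 173.0], [204.1, 193.5]]
restL top -1 yaw -9.95 0.09 1.0 [[215.6, 173.8], [206.0, 194.3]]
```

```bash
cat > t.py <<'E'
from fit import *
yaw=np.radians(-9.8); yv=np.array([-np.sin(yaw),np.cos(yaw),0])
def tilt(N): return np.arctan2(-(N@yv),N[2])
def tl(im,n,a,b,tag,hw=2.5):
    for sg in(1,-1):
        N,r,w,e=line(im,n,a,b,sg,hw); t=(tilt(N)+np.pi/2)%np.pi-np.pi/2; print(tag,n,sg,"tilt",t.round(3),r.round(2),w.round(2),e.round(1).tolist())
def pred(t): 
    x=[.5968,.1094,yaw]
    for n in C: print(n,t,proj(n,M(x,[(-71,152,105),(-71,64,105),(15,152,105),(15,92,105)],t)).round(1).tolist())
if __name__=="__main__":
    for t in(-.15,-.07,0): pred(t)
    I={n:cv2.imread(f"pics/{n}0.png") for n in C}; J={n:cv2.imread(f"pics/{n}1.png") for n in C}
    tl(I["scene"],"scene",S2((45,76)),S2((183,140)),"front0"); tl(I["top"],"top",T2((32,272)),T2((305,327)),"front0"); tl(I["top"],"top",T2((128,48)),T2((315,78)),"back0")
    tl(J["scene"],"scene",(249,195),(261.5,202),"front1")
E
python3 t.py
python3 - <<'E'
import cv2,numpy as np
a=[cv2.resize(cv2.imread(f"pics/scene{i}.png")[184:210,244:272],None,fx=14,fy=14,interpolation=0) for i in(0,1)]
cv2.imwrite("pics/cmp.png",np.hstack(a))
E
```

```text
pad model [   0.         -100.00579051  180.54000219]
scene -0.15 [[246.6, 194.5], [260.9, 199.5], [265.7, 189.0], [275.5, 192.1]]
top -0.15 [[204.1, 196.0], [232.1, 201.0], [214.8, 173.0], [233.3, 176.1]]
scene -0.07 [[246.8, 193.7], [261.3, 200.6], [265.9, 188.2], [275.9, 192.6]]
top -0.07 [[204.4, 195.4], [232.9, 201.8], [215.1, 172.4], [233.9, 176.4]]
scene 0 [[247.0, 193.1], [261.6, 201.5], [266.2, 187.6], [276.1, 193.0]]
top 0 [[204.8, 195.0], [233.5, 202.5], [215.5, 171.9], [234.5, 176.8]]
front0 scene 1 tilt -0.102 0.15 0.73 [[248.6, 192.0], [262.6, 197.8]]
front0 scene -1 tilt -0.123 0.1 1.0 [[247.4, 194.6], [261.6, 200.1]]
front0 top 1 tilt -0.11 0.0 0.53 [[204.8, 194.8], [232.0, 200.2]]
front0 top -1 tilt -0.119 0.14 0.93 [[204.7, 195.0], [232.0, 200.4]]
back0 top 1 tilt -0.147 0.14 0.92 [[214.4, 172.2], [233.1, 175.3]]
back0 top -1 tilt -0.349 0.72 0.65 [[214.2, 173.1], [233.3, 173.6]]
front1 scene 1 tilt 0.131 0.35 0.57 [[249.1, 194.9], [260.4, 203.9]]
front1 scene -1 tilt -0.047 0.19 1.0 [[249.2, 194.7], [262.0, 201.2]]
```

View pics/cmp.png

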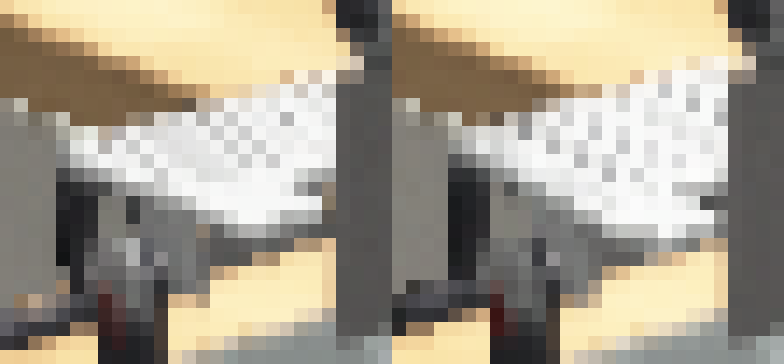

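Scene before and after: the white front edge steepened, from (248,193)→(262,199.6) to (249,194.7)→(262,201.2). The tilt went from about -0.12 to about -0.03, so I'll turn 0.37 rad more.

Request:
drive_tool:
  targets:
    - [[0,0,0],[0,0,-0.08],0.3]
    - [[0,0,0],[0,0,-0.08],0.3]
    - [[0,0,0],[0,0,-0.075],0.3]
    - [[0,0,0],[0,0,0],0.3]
    - [[0,0,0],[0,0,0],0.3]

```text
t: 4.3
tcp_pos: [0.5009, 0.2787, 0.0978]
tcp_rot: [-0.001, 0.531, 0.847, 0.001]
ft_force: [2.5, 7.3, -19.0]
width: 0.398
gripper_force: 61.5
```

Request:
drive_tool:
  targets:
    - [[0,0,0],[0,0,0],0.62]
    - [[0,0,0],[0,0,0],0.62]
    - [[0,0,0],[0,0,0],0.62]
    - [[0,0,0.4],[0,0,0],0.62]
    - [[0,0,0.8],[0,0,0],0.62]

```text
t: 4.8
tcp_pos: [0.4999, 0.2758, 0.1578]
tcp_rot: [-0.002, 0.532, 0.847, -0.003]
ft_force: [0.3, -0.7, 0.3]
width: 0.624
gripper_force: 0.0
```

Request:
drive_tool:
  targets:
    - [[0,0,0.8],[0,0,0],0.62]
    - [[-0.4,0.8,0],[0,0,0],0.62]
    - [[-0.4,0.8,0],[0,0,0],0.62]
    - [[-0.4,0.8,0],[0,0,0],0.62]
    - [[-0.4,0.8,0],[0,0,0],0.62]

```text
t: 5.3
tcp_pos: [0.4221, 0.4385, 0.2016]
tcp_rot: [0.001, 0.532, 0.847, 0.002]
ft_force: [1.0, 0.1, 0.3]
width: 0.617
gripper_force: 0.0
```

```bash
python3 - <<'E'
from t import *
import t as tt
from cell import robot
J={n:np.mean([robot.capture(n) for _ in range(4)],0)[:,:,::-1] for n in C}
for n in C: cv2.imwrite(f"pics/{n}2.png",J[n])
tl(J["scene"],"scene",(248,194.2),(262,202),"front2"); tl(J["top"],"top",(204.8,195),(232.8,202),"front2"); tl(J["top"],"top",(214.8,172.2),(233.5,176.5),"back2")
a=cv2.resize(J["scene"][184:210,240:272],None,fx=12,fy=12,interpolation=0); b=cv2.resize(J["top"][168:207,196:240],None,fx=8,fy=8,interpolation=0)
cv2.imwrite("pics/c2.png",np.hstack([a,b]))
E
```

```text
pad model [   0.         -100.00579051  180.54000219]
front2 scene 1 tilt 0.158 0.32 0.59 [[248.3, 193.7], [260.8, 204.1]]
front2 scene -1 tilt -0.007 0.14 0.94 [[248.2, 193.8], [262.1, 201.7]]
front2 top 1 tilt -0.045 0.93 1.0 [[204.5, 196.3], [232.5, 203.0]]
front2 top -1 tilt -0.004 0.13 1.0 [[205.0, 194.3], [232.9, 201.5]]
back2 top 1 tilt -0.036 0.15 0.97 [[215.0, 171.2], [233.7, 175.6]]
back2 top -1 tilt -0.124 0.62 0.76 [[214.6, 173.1], [233.5, 176.5]][ WARN:0@15.285] global loadsave.cpp:1063 imwrite_ Unsupported depth image for selected encoder is fallbacked to CV_8U.
```

View pics/c2.png

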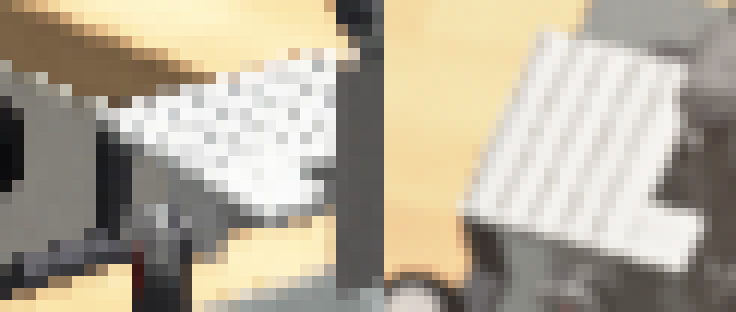

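```bash
python3 - <<'E' 2>/dev/null
from t import *
rng=np.random.default_rng(0)
for i,(a,b,c,d) in{0:((247.4,194.6),(261.6,200.1),(204.7,195),(232,200.4)),2:((248.2,193.8),(262.1,201.7),(205,194.4),(232.9,201.5))}.items():
    A,B=[cv2.imread(f"pics/{n}{i}.png") for n in("scene","top")]
    for hw in(1.5,2,3):
      o=[]
      for tr in np.linspace(.03,.2,8):
        Ns=line(A,"scene",a,b,-1,hw,tr)[0];Nt=line(B,"top",c,d,-1,hw,tr)[0]
        v=np.cross(Ns,Nt); v/=np.linalg.norm(v)*np.sign(v[1]); o.append([np.arcsin(v[2]),np.degrees(np.arctan2(-v[0],v[1])),*[(tilt(N)+np.pi/2)%np.pi-np.pi/2 for N in(Ns,Nt)]])
      print(i,hw,np.mean(o,0).round(4),np.std(o,0).round(4))
    # back edge & slot-side edges in top, left edge of ribs ends
yaw0=yaw
import t as tt
Nt=line(B,"top",c,d,-1)[0];Ns=line(A,"scene",a,b,-1)[0]
for y in(-9.3,-9.8,-10.3):
    q=np.radians(y); tt.yv=np.array([-np.sin(q),np.cos(q),0]); print(y,tilt(Ns),tilt(Nt))
# plate top edge as level reference, same method
for n,p,q in(("scene",(280.6,176.7),(301,187)),("top",(239.7,166.9),(278,177.4))):
  im=cv2.imread(f"pics/{n}2.png")
  for sg in(1,-1):
    for yy in (-9.8,):
      q0=np.radians(yy); tt.yv=np.array([-np.sin(q0),np.cos(q0),0]); N,r,w,e=line(im,n,p,q,sg); print(n,sg,tilt(N),r,w)
E
```

```text
pad model [   0.         -100.00579051  180.54000219]
0 1.5 [ -0.1489 -10.7229  -0.1397  -0.1227] [0.0101 0.488  0.0056 0.0045]
0 2 [ -0.1608 -11.369   -0.1455  -0.1163] [0.0132 0.781  0.0063 0.0098]
0 3 [ -0.1659 -11.6972  -0.1475  -0.1121] [0.0118 0.6175 0.0063 0.0061]
2 1.5 [-9.80000e-03 -1.01384e+01 -5.20000e-03  4.00000e-04] [0.0064 0.1462 0.0056 0.0056]
2 2 [-2.60000e-03 -1.00137e+01  2.00000e-04  3.80000e-03] [0.0154 0.5055 0.0098 0.0068]
2 3 [-9.30000e-03 -1.02543e+01 -3.20000e-03  4.40000e-03] [0.0145 0.4936 0.0096 0.0082]
-9.3 -3.1409043931952736 -3.1302712240829758
-9.8 3.13550908198662 3.137881399957036
-10.3 3.128738271115318 3.122850676389871
scene 1 -3.1346456079009424 0.09329353018742342 1.0
scene -1 -3.13723867862733 0.10056298680218673 0.9777777777777777
top 1 2.9546836944654755 0.4540200562906464 0.759493670886076
top -1 -3.1126016907294356 0.08171682535342582 0.9240506329113924
```

c2 shows the rest's front edge at (248.2,193.8)→(262.1,201.7) in scene and (205,194.4)→(232.9,201.5) in top. Both cameras read about -0.003 ± 0.01, so the rest is level within what I can measure. Next is the lever: lift, shut the fingers and go above the pad.

Request:
drive_tool:
  targets:
    - [[0,0,0.6],[0,0,0],0.3]
    - [[0,0,0.6],[0,0,0],0]
    - [[0.28,-0.85,0],[0,0,-0.04],0]
    - [[0.28,-0.85,0],[0,0,-0.04],0]
    - [[0.28,-0.85,0],[0,0,-0.04],0]

```text
t: 6.2
tcp_pos: [0.4648, 0.3072, 0.2599]
tcp_rot: [0.0, 0.611, 0.792, 0.0]
ft_force: [0.5, 0.2, 0.6]
width: 0.0
gripper_force: 0.0
```

Request:
drive_tool:
  targets:
    - [[0.28,-0.85,0],[0,0,-0.04],0]
    - [[0.28,-0.85,0],[0,0,-0.04],0]
    - [[0.28,-0.85,0],[0,0,-0.04],0]
    - [[0.28,-0.85,0],[0,0,-0.04],0]
    - [[0.28,-0.85,0],[0,0,-0.04],0]

```text
t: 6.7
tcp_pos: [0.5343, 0.0939, 0.2596]
tcp_rot: [0.0, 0.727, 0.686, 0.0]
ft_force: [1.0, 0.3, 0.5]
width: 0.001
gripper_force: 0.0
```

Request:
drive_tool:
  targets:
    - [[0.28,-0.85,0],[0,0,-0.04],0]
    - [[0.28,-0.85,0],[0,0,-0.04],0]
    - [[0,0,-0.6],[0,0,0],0]
    - [[0,0,0],[0,0,0],0]
    - [[0,0,0],[0,0,0],0]

```text
t: 7.2
tcp_pos: [0.561, 0.0115, 0.2287]
tcp_rot: [-0.001, 0.768, 0.64, -0.001]
ft_force: [0.3, -1.1, 0.8]
width: 0.003
gripper_force: 0.0
```

```bash
python3 - <<'E'
from h import *
s=robot.get_state();print(s["tcp_pos"],s["tcp_rot"],s["ft_force"],s["width"],s["qpos"])
for n in C: cv2.imwrite(f"pics/{n}3.png",robot.capture(n)[:,:,::-1])
a=cv2.resize(cv2.imread("pics/scene3.png")[150:250,250:350],None,fx=4,fy=4,interpolation=2);b=cv2.resize(cv2.imread("pics/top3.png")[140:240,240:340],None,fx=4,fy=4,interpolation=2)
cv2.imwrite("pics/c3.png",np.hstack([a,b]))
E
```

```text
[0.56097336 0.01148209 0.22871135] [-0.00101828  0.7680012   0.64044711 -0.00078627] [ 0.34065201 -1.11836481  0.83777546] 0.0033640568890973134 [-1.33898305e-01  1.81025107e-01  1.57722264e+00  2.20364558e-04
  1.38590880e+00  4.66952703e-02]
```

View pics/c3.png

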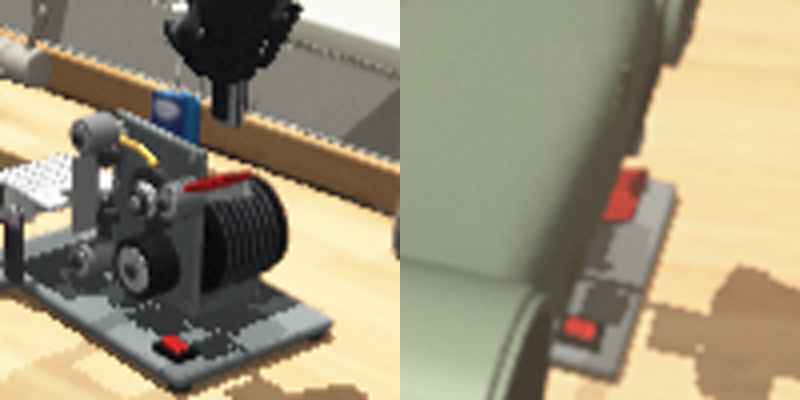

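The shut fingertips, at (230,120) in the left crop, hang over the red pad at (218,183). Now down to contact, then along the pad's arc.

Request:
drive_tool:
  targets:
    - [[0,0,-0.4],[0,0,0],0]
    - [[0,0,-0.4],[0,0,0],0]
    - [[0,0,-0.1],[0,0,0],0]
    - [[-0.01,-0.05,-0.1],[0,0,0],0]
    - [[-0.01,-0.07,-0.14],[0,0,0],0]

```text
t: 7.8
tcp_pos: [0.5619, 0.007, 0.1739]
tcp_rot: [0.001, 0.767, 0.641, 0.001]
ft_force: [-1.0, 2.9, 3.1]
width: -0.004
gripper_force: 1.7
```

Request:
drive_tool:
  targets:
    - [[-0.01,-0.05,-0.15],[0,0,0],0]
    - [[-0.01,-0.05,-0.15],[0,0,0],0]
    - [[-0.01,-0.04,-0.15],[0,0,0],0]
    - [[0,-0.03,-0.15],[0,0,0],0]
    - [[0,0,0],[0,0,0],0]

```text
t: 8.3
tcp_pos: [0.5601, -0.0027, 0.1419]
tcp_rot: [0.0, 0.768, 0.641, 0.001]
ft_force: [0.0, 2.4, 5.2]
width: -0.001
gripper_force: 2.5
```

Request:
drive_tool:
  targets:
    - [[0,-0.03,-0.14],[0,0,0],0]
    - [[0,-0.02,-0.14],[0,0,0],0]
    - [[0,-0.01,-0.12],[0,0,0],0]
    - [[0,0,-0.06],[0,0,0],0]
    - [[0,0,0],[0,0,0],0]

```text
t: 8.8
tcp_pos: [0.5601, -0.005, 0.1202]
tcp_rot: [-0.0, 0.768, 0.641, 0.001]
ft_force: [-2.0, 3.9, 8.0]
width: 0.001
gripper_force: 4.0
```

Request:
drive_tool:
  targets:
    - [[0,0,-0.04],[0,0,0],0]
    - [[0,0,0],[0,0,0],0]

```text
t: 9.0
tcp_pos: [0.5601, -0.0049, 0.1185]
tcp_rot: [0.0, 0.768, 0.641, 0.001]
ft_force: [-2.7, 4.0, 9.2]
width: -0.002
gripper_force: 4.1
```

Request:
drive_tool:
  targets:
    - [[0,0,-0.04],[0,0,0],0]
    - [[0,0,0],[0,0,0],0]

```text
t: 9.2
tcp_pos: [0.5602, -0.0049, 0.1179]
tcp_rot: [0.0, 0.768, 0.641, 0.001]
ft_force: [-5.2, 3.8, 15.3]
width: -0.0
gripper_force: 7.0
```

Request:
drive_tool:
  targets:
    - [[0,0,-0.03],[0,0,0],0]
    - [[0,0,0],[0,0,0],0]

```text
t: 9.4
tcp_pos: [0.5603, -0.0049, 0.1176]
tcp_rot: [0.0, 0.767, 0.641, 0.001]
ft_force: [-6.9, 3.8, 20.4]
width: -0.003
gripper_force: 9.9
```

The stop is reached: z holds at 117.6 mm while the force climbs to 20 N. One last look.

```bash
python3 - <<'E' 2>/dev/null
from t import *
J=robot.capture("scene")[:,:,::-1]; tl(J,"scene",(248,194.2),(262,202),"front4")
cv2.imwrite("pics/c4.png",cv2.resize(J[155:250,225:350],None,fx=6,fy=6,interpolation=2)); s=robot.get_state(); print(s["t"],s["tcp_pos"],s["ft_force"])
E
```

```text
pad model [   0.         -100.00579051  180.54000219]
front4 scene 1 tilt 0.155 0.3 0.56 [[248.3, 193.7], [260.8, 204.1]]
front4 scene -1 tilt -0.007 0.14 0.94 [[248.2, 193.8], [262.1, 201.7]]
9.45 [ 0.56027212 -0.00494642  0.11758084] [-7.69198804  4.97113364 21.22686676]
```

View pics/c4.png

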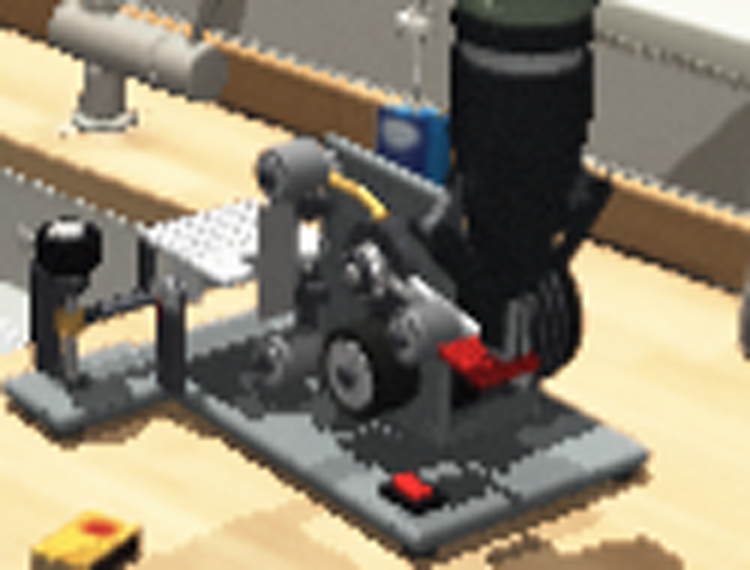

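The pad, at (490,360), is pressed right down under the fingers, and the rest's front edge reads the same as before the press. Handing in.

```bash
python3 -c "
from cell import robot
print(robot.sign_off())"
```

```text
the job is handed in; nothing more can be done
None
```

I handed the job in with the rest level to about ±0.01 rad by camera (not checked by touch) and the tension lever held on its end stop at about 20 N, but I did not see the pawl's click directly.

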